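# Close the lapped double-leaf weight case

## Task

The two pressing weights are back in their white case, so shut its two hinged leaves fully: first the blue leaf with the stepped (rebated) steel edge, and only then the orange leaf, so that its flange laps over that edge. Leave the cardboard box beside it standing open as it is, and take the hand away when both leaves lie flat.

Things in the scene. Friction and masses are not known exactly. Their poses are not given: they have to be found in the camera images.
- case: Fixed white case, 150 mm long (x), 240 wide (y), 75 high, holding two steel weights; any yaw. Origin: centre of underside, on the table; z up. Two leaves 150 mm long, 16 thick, close its top; hinge lines run along x at 75 mm height, blue leaf's at y = -120 mm, orange leaf's at y = +120, on the leaves' inner faces. Shut: outer faces 91 mm up, free edges lapping about y = 0.
- rebated_leaf (a joint): Angle of the blue leaf, rad: 0 shut and flat, grows as it swings up, at most 1.45; starts 0.9 to 1.3, leaning in over the case. Reaches 132 mm from its hinge; the last 24 is a bare steel tongue 7.5 thick, level with the inner face. Shut it by pushing its outer face over and down. Stiff hinge, stays where left: about 3 to 7 N at 85 mm from the hinge moves it.
- flanged_leaf (a joint): Angle of the orange leaf, rad: 0 shut and flat, grows as it swings up, at most 1.45; starts 0.9 to 1.3. Reaches 131 mm from its hinge; the last 24 is a flange 7.5 mm thick, level with the outer face, that laps over the blue leaf's tongue. Shut first, it blocks the tongue. Pushed shut like the blue leaf; same stiff hinge, stays where left.
- slipbox_lid_handle (a point): Knob on the standing-open lid of a plain cardboard box (150 x 140 x 60 mm, lid hinged at the top of one side, up to 230 mm high when open), a bystander to be left alone. This point is at the knob's outer end, 35 mm off the lid's outer face.

How it is judged:
By the outcome, as a careful person would: the job done as asked, in the order asked, and still so for the second after the job is handed in, with the robot touching nothing.
It also fails if it takes over 48 s, if anything falls off the work surface, if the arm or the gripper's body presses on something with over 40 N, if the wrist force passes 120 N, or if a joint passes its speed limit or range.

## Robot

A 6-joint arm with a two-finger parallel gripper is mounted at the origin on the work surface. World frame = base frame: x ahead of the robot, y to its left, z up, the work surface at z = 0. Lengths are in m, angles in rad, forces in N, time in s.
With the tool pointing down it reaches from about 0.375 to 0.975 m from the base axis. Payload 3.8 kg.
Tool frame: the origin (TCP) lies between the finger pads; the fingertips stand 11 mm ahead of it and the grasp point (between the pads) lies 8 mm behind it; z points along the fingers, y is the line along which they close (so a half turn about z gives the same grasp; the last joint's range is limited). The gripper opens to 88 mm and grips with 3 to 60 N. Pads are 18 mm wide; open, the fingers measure 123 mm over their backs; the gripper's body (75 mm by 187 mm) begins 45 mm behind the grasp point.
Start: joints at [-1.382, 0.264, 1.604, -0, 1.274, -0.037], TCP at [0.151, -0.658, 0.21] pointing down, gripper open.
Joint ranges: [-2.63, 2.63], [-0.94, 2.18], [0.31, 2.57], [-1.31, 4.45], [0, 2.66], [-2.55, 2.55]. Speed limits (rad/s): [2.57, 2.57, 3.14, 3.14, 3.14, 3.14].

## Interface

Orientations are given as a unit quaternion [w, x, y, z].
In Python, from cell import arm gives the robot as it stands.
- The arm moves only by the tool play_rows, never from a script. Its argument "targets" is a list of rows, each a list of 2 entries, a list of its own where there are three numbers: the shift along the tool's x, y, z in mm, then the turn, a rotation vector about the tool's x, y, z in rad. In form: [[[dx, dy, dz], [ax, ay, az]], ...]. A call has 1 to 8 rows; each row shifts and turns the commanded pose from where the row before left it, along the tool's axes as they then stand; what a row does not reach is not made up. A row lasts 1/8 s, in which the tool goes at most 62.5 mm and 10.7 degrees, less where a joint would pass 70% of its speed; a pose out of reach is approached as far as the arm can. A call with a gripper value outside its range is refused whole. "gripper" is the opening, from 0 (shut) to 1 (fully open), set as the call begins (left out, the last holds). The fingers move at their own pace and stop on an object; "squeeze" is the grip in N (left out, the last holds). Time passes only in rows, so rows that do not move let the fingers close. It gives the time, the measured TCP pose, the force, the opening and the grip force at its end, in the units of the state.
- arm.sense(): the state, without advancing time (a new reading comes with each control period).
- arm.read_camera(name): name is "side" or "top"; returns a dict with "color" (400x640x3 uint8, red, green, blue), "fx", "fy", "cx", "cy" (pixels), "R" (3x3) and "t" (3): a world point X has camera coordinates R X + t. Camera axes: x right, y down, z forward; pixel columns grow to the right and rows downward; lengths in m; the calibration is good to about 2 mm. A picture is of the moment at which its call begins. There is no depth.
- arm.finish_job(): hands the job in; it is judged then, once.
The state is a dict: "clock": time; "q": joint angles; "joint_vel": joint speeds; "tau": joint torques, N m; "tool_pos": TCP position; "orientation": TCP orientation; "wrist_force": force on the tool from outside, world axes, zero at the start; "wrist_torque": the same for the moment, N m; "width": finger opening in m; "finger_force": force on a finger pad.
Only numpy, scipy, OpenCV 4.12 (cv2) and the standard library are available. Lean on these libraries where they do the work, as an engineer would, in place of code of your own. Each camera call takes 0.05 s, during which the arm holds its last target. There are 200 camera calls.

## Working session

There is one attempt and no reset: what is moved stays moved. The work goes in short steps, Python scripts to look and compute and a tool call to move; the robot and the scene stay as the last step left them, time stands still between calls to the robot, and variables do not carry over. Pictures are saved under pics/ and viewed, at most 10 in all, crops included, and the job is handed in when it is done.

Besides the shell and the picture viewer there is one more tool, called after "Request:" as a command line: name --argument value ..., lists and objects as JSON in quotes. play_rows: Moves the arm, as the interface text tells. Its arguments: {"type":"object","properties":{"targets":{"type":"array"},"gripper":{"type":"number"},"squeeze":{"type":"number"}},"required":["targets"]}

```bash
mkdir -p pics; ls; python3 - <<'E'
from cell import arm
import cv2,numpy as np
for n in("side","top"):
    d=arm.read_camera(n); cv2.imwrite(f"pics/{n}0.png",d["color"][:,:,::-1])
    np.savez(f"{n}0.npz",**d)
    print(n,d["fx"],d["cx"],d["cy"],np.round(d["R"],3).tolist(),np.round(d["t"],3), (-d["R"].T@d["t"]).round(3))
s=arm.sense();print(s)
E
```

```text
pics
side 389.80176494366106 321.19047263230857 200.59525206694988 [[-0.899, -0.437, 0.006], [-0.317, 0.642, -0.698], [0.302, -0.63, -0.716]] [0.448 0.247 0.929] [0.201 0.622 0.835]
top 407.26369502502405 324.87669019329485 191.4587946815943 [[0.027, -1.0, 0.003], [-0.988, -0.027, -0.152], [0.152, 0.001, -0.988]] [-0.026  0.527  1.104] [ 0.354 -0.013  1.172]
{'clock': 0.1, 'q': array([-1.38190426e+00,  2.64707556e-01,  1.60520994e+00, -2.00807408e-05,
        1.27369585e+00, -3.68807399e-02]), 'joint_vel': array([-0.00059202, -0.00186474, -0.00194601,  0.00020956,  0.00021675,
        0.00098627]), 'tau': array([ 1.20032400e-03, -5.03617609e+01, -3.58072042e+01,  7.31187919e-02,
        2.33976898e-02, -5.59477132e-05]), 'tool_pos': array([ 0.15098025, -0.65719398,  0.20920736]), 'orientation': array([-1.00670382e-03,  9.93634254e-01,  1.12649670e-01, -8.62881809e-05]), 'wrist_force': array([-0.26079802,  0.27172013,  0.33831504]), 'wrist_torque': array([ 0.02732268, -0.00930536, -0.01007888]), 'finger_force': 0.0, 'width': 0.0884298951664886}
```

View pics/side0.png

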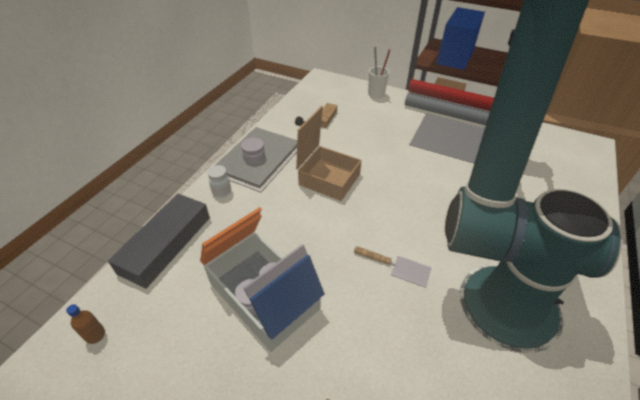

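View pics/top0.png

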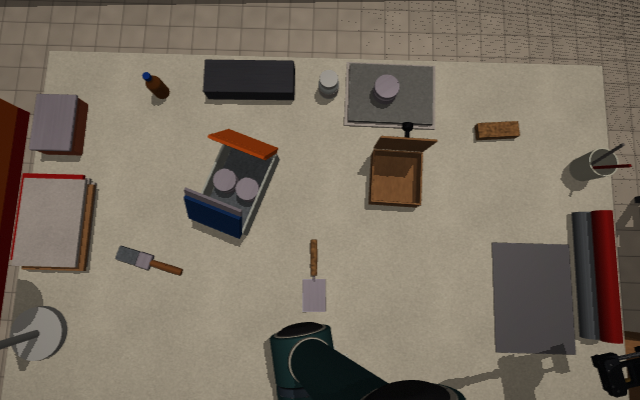

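The top view shows the case at about (232,185), with the blue leaf at lower left (187-242, 190-237) and the orange leaf at the top (208-278, 130-158). The cardboard box is at (400,175). The side view shows both leaves too: blue around (288,297), orange around (232,237). Next I'll extract the leaf quads and triangulate them.

```bash
cat > h.py <<'E'
import cv2,numpy as np
def load(n): return dict(np.load(n+".npz"))
def ray(d,p):
    v=d["R"].T@np.array([(p[0]-d["cx"])/d["fx"],(p[1]-d["cy"])/d["fy"],1.]); return -d["R"].T@d["t"],v/np.linalg.norm(v)
def plane(d,p,z):
    o,v=ray(d,p); return o+v*(z-o[2])/v[2]
def tri(d1,p1,d2,p2):
    (a,u),(b,v)=ray(d1,p1),ray(d2,p2)
    s=np.linalg.lstsq(np.c_[u,-v],b-a,rcond=None)[0]; p,q=a+u*s[0],b+v*s[1]
    return (p+q)/2,np.linalg.norm(p-q)
def proj(d,X):
    c=d["R"]@X+d["t"]; return np.array([d["fx"]*c[0]/c[2]+d["cx"],d["fy"]*c[1]/c[2]+d["cy"]])
def quad(d,col,roi):
    h=cv2.cvtColor(d["color"],cv2.COLOR_RGB2HSV)
    m=cv2.inRange(h,*(((105,120,40),(125,255,255)) if col=="b" else ((5,170,90),(16,255,255))))
    x0,y0,x1,y1=roi; k=np.zeros_like(m); k[y0:y1,x0:x1]=m[y0:y1,x0:x1]
    c=max(cv2.findContours(k,0,1)[0],key=cv2.contourArea); hull=cv2.convexHull(c)
    return cv2.contourArea(c),cv2.approxPolyN(hull,4,ensure_convex=True).reshape(-1,2)
E
python3 - <<'E'
from h import *
s,t=load("side0"),load("top0")
for c in "bo":
    print(c,"side",quad(s,c,(180,190,340,350)),"top",quad(t,c,(170,110,300,250)))
a=cv2.resize(s["color"][200:350,190:340],None,fx=4,fy=4,interpolation=2)
b=cv2.resize(t["color"][120:245,175:285],None,fx=4,fy=4,interpolation=2)
im=np.zeros((600,800,3),np.uint8)
im[:450,:400]=cv2.resize(a,(400,400),interpolation=2)[:450] if 0 else cv2.copyMakeBorder(cv2.resize(a,(400,400)),0,50,0,0,0)
im[:454,400:800]=cv2.resize(b,(400,454))
cv2.imwrite("pics/crop1.png",im[:,:,::-1])
E
```

```text
Traceback (most recent call last):
  File "h.py", line 18, in quad
    return cv2.contourArea(c),cv2.approxPolyN(hull,4,ensure_convex=True).reshape(-1,2)
                              ~~~~~~~~~~~~~~~^^^^^^^^^^^^^^^^^^^^^^^^^^^
cv2.error: OpenCV(4.12.0) /io/opencv/modules/imgproc/src/approx.cpp:987: error: (-215:Assertion failed) (curve.cols == 1 && curve.rows >= nsides) || (curve.rows == 1 && curve.cols >= nsides) in function 'approxPolyN'
```

```bash
sed -i 's/cv2.approxPolyN(hull,4,ensure_convex=True)/cv2.approxPolyDP(hull,0.03*cv2.arcLength(hull,True),True)/; s/(5,170,90)/(3,130,70)/' h.py
python3 - <<'E'
from h import *
s,t=load("side0"),load("top0")
for c in "bo":
    for n,d,r in(("side",s,(180,190,340,350)),("top",t,(170,110,300,250))):
        try: a,q=quad(d,c,r);print(c,n,a,q.tolist())
        except Exception as e: print(c,n,e)
a=cv2.resize(s["color"][200:350,190:340],(400,400),interpolation=2)
b=cv2.resize(t["color"][120:245,175:285],(400,454),interpolation=2)
im=np.zeros((460,800,3),np.uint8); im[:400,:400]=a; im[:454,400:]=b
cv2.imwrite("pics/crop1.png",im[:,:,::-1])
E
```

```text
b side 0.0 [[253, 298]]
b top 148.5 [[184, 197], [240, 217]]
o side 1065.5 [[260, 209], [251, 232], [201, 260], [204, 242]]
o top 878.5 [[208, 135], [229, 129], [277, 149], [262, 159]]
```

View pics/crop1.png

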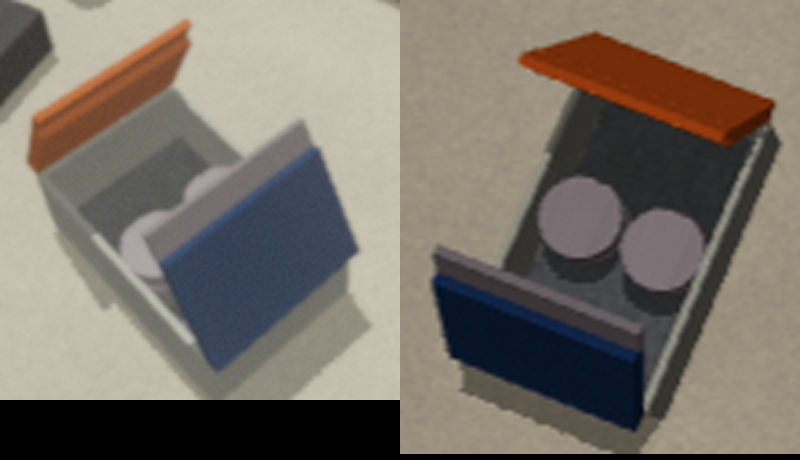

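The crop shows the blue face clearly in both views, with the tongue strip along its free edge. The orange leaf stands on the far side, and the case rim corners are visible. Next I'll triangulate matching corners.

```bash
python3 - <<'E'
from h import *
s,t=load("side0"),load("top0")
S=lambda x,y:(190+x*150/400-.3,200+y*150/400-.3)
T=lambda x,y:(175+(x-400)*110/400-.3,120+y*125/454-.3)
P={}
for n,a,b in(("freeL",(163,262),(435,278)),("freeR",(317,150),(640,352)),("hinR",(357,250),(636,428)),("hinL",(218,368),(452,357)),
  ("tongL",(146,232),(436,248)),("tongR",(303,121),(641,328))):
    P[n],e=tri(s,S(*a),t,T(*b)); print(n,P[n].round(3),round(e,4))
ax=(P["freeL"]-P["freeR"]+P["hinL"]-P["hinR"]+P["tongL"]-P["tongR"]);yaw=np.arctan2(ax[1],ax[0]);print("axis yaw",yaw, np.linalg.norm(ax)/3)
for n,b in(("rimNearR",(652,415)),("rimFarR",(776,120)),("rimFarL",(580,90))): print(n,plane(t,T(*b),.075).round(3))
for n,b in(("rimL",(38,172)),("rimNear",(205,350)),("rimfarR",(178,90))): print(n,plane(s,S(*b),.075).round(3))
for n,a,b in(("oR",(188,25),(597,35)),("oL",(37,120),(722,143)),("oX",(37,120),(521,57)),("oR2",(188,25),(772,105))):
    p,e=tri(s,S(*a),t,T(*b)); print(n,p.round(3),round(e,4))
E
```

```text
freeL [0.485 0.334 0.177] 0.0002
freeR [0.437 0.194 0.168] 0.0045
hinR [0.391 0.212 0.08 ] 0.001
hinL [0.44  0.35  0.083] 0.0005
tongL [0.502 0.328 0.196] 0.0019
tongR [0.452 0.189 0.192] 0.0044
axis yaw 1.2317252784917798 0.1476865375868695
rimNearR [0.401 0.202 0.075]
rimFarR [0.627 0.121 0.075]
rimFarL [0.646 0.271 0.075]
rimL [0.677 0.263 0.075]
rimNear [0.459 0.34  0.075]
rimfarR [0.617 0.13  0.075]
oR [0.587 0.198 0.267] 0.0871
oL [0.659 0.194 0.072] 0.1148
oX [0.635 0.281 0.195] 0.0033
oR2 [0.613 0.113 0.152] 0.011
```

```bash
cat > plan.py <<'E'
import numpy as np
from scipy.spatial.transform import Rotation as R
def rows(p,q,pts,dz):   # world waypoints -> tool-frame shifts (mm), tool turning dz about its z each row
    r=R.from_quat(np.r_[q[1:],q[0]]);p=np.array(p)
    for x in pts:
        d=r.inv().apply(np.array(x)-p)*1000; print((d.round(0)+0).astype(int).tolist()); p=np.array(x); r=r*R.from_rotvec([0,0,dz])
E
python3 - <<'E'
from cell import arm; from plan import *
s=arm.sense();p=s["tool_pos"];q=s["orientation"]
x=R.from_quat(np.r_[q[1:],q[0]]).apply([1,0,0]);print(np.arctan2(x[1],x[0]))
p0=np.array([p[0],p[1],.41]); a0=np.arctan2(p[1],p[0]); a1=np.arctan2(.280,.409)
N=20
rr=np.interp(np.arange(1,N+1),[0,8,N],[np.hypot(*p[:2]),.52,.496]); aa=a0+(a1-a0)*np.arange(1,N+1)/N
rows(p0,q,[(r*np.cos(a),r*np.sin(a),.41) for r,a in zip(rr,aa)],-2.577/N)
E
```

```text
0.22577864710376278
[64, -22, 0]
[62, -20, 0]
[61, -18, 0]
[60, -17, 0]
[58, -15, 0]
[57, -13, 0]
[56, -12, 0]
[54, -10, 0]
[50, 8, 0]
[49, 10, 0]
[49, 11, 0]
[48, 13, 0]
[48, 14, 0]
[47, 16, 0]
[46, 17, 0]
[46, 18, 0]
[45, 20, 0]
[44, 21, 0]
[43, 22, 0]
[42, 24, 0]
```

Request:
play_rows --targets '[[[0,0,-50],[0,0,0]],[[0,0,-50],[0,0,0]],[[0,0,-50],[0,0,0]],[[0,0,-50],[0,0,0]]]' --gripper 0

```text
clock: 0.6
tool_pos: [0.1511, -0.6575, 0.4113]
orientation: [-0.001, 0.994, 0.113, -0.0]
wrist_force: [0.5, -0.3, -0.2]
width: 0.0501
finger_force: 0.0
```

Request:
play_rows --targets '[[[57,-22,0],[0,0,-0.129]],[[58,-20,0],[0,0,-0.129]],[[58,-18,0],[0,0,-0.129]],[[58,-17,0],[0,0,-0.129]],[[58,-15,0],[0,0,-0.129]],[[57,-13,0],[0,0,-0.129]],[[56,-12,0],[0,0,-0.129]],[[54,-10,0],[0,0,-0.129]]]'

```text
clock: 1.6
tool_pos: [0.4239, -0.2836, 0.4097]
orientation: [-0.0, 0.807, 0.59, 0.0]
wrist_force: [1.1, -0.1, 0.8]
width: 0.0005
finger_force: 0.0
```

Request:
play_rows --targets '[[[50,8,0],[0,0,-0.129]],[[49,10,0],[0,0,-0.129]],[[49,11,0],[0,0,-0.129]],[[48,13,0],[0,0,-0.129]],[[48,14,0],[0,0,-0.129]],[[47,16,0],[0,0,-0.129]],[[46,17,0],[0,0,-0.129]],[[46,18,0],[0,0,-0.129]]]'

```text
clock: 2.6
tool_pos: [0.4759, 0.101, 0.4097]
orientation: [-0.0, 0.411, 0.912, -0.0]
wrist_force: [0.9, 0.7, -0.3]
width: 0.0005
finger_force: 0.0
```

Request:
play_rows --targets '[[[45,20,0],[0,0,-0.129]],[[44,21,0],[0,0,-0.129]],[[43,22,0],[0,0,-0.129]],[[42,24,0],[0,0,-0.129]],[[0,0,0],[0,0,0]]]'

```text
clock: 3.22
tool_pos: [0.3907, 0.2759, 0.41]
orientation: [-0.001, 0.165, 0.986, -0.0]
wrist_force: [-0.0, -0.4, -0.9]
width: 0.0005
finger_force: 0.0
```

Request:
play_rows --targets '[[[0,10,55],[0,0,0]],[[0,0,60],[0,0,0]],[[0,0,60],[0,0,0]],[[0,0,50],[0,0,0]],[[0,0,12],[0,0,0]],[[0,0,0],[0,0,0]]]'

```text
clock: 3.98
tool_pos: [0.3962, 0.2828, 0.1736]
orientation: [-0.0, 0.168, 0.986, -0.0]
wrist_force: [-0.1, 0.5, 0.5]
width: 0.0001
finger_force: 0.0
```

```bash
python3 - <<'E'
from cell import arm
import cv2,numpy as np
a=arm.read_camera("side")["color"][170:370,170:370];b=arm.read_camera("top")["color"][90:290,130:330]
cv2.imwrite("pics/c2.png",cv2.resize(np.hstack([a,b]),(800,400),interpolation=2)[:,:,::-1])
print(arm.sense()["tool_pos"])
E
```

```text
[0.39765891 0.28401832 0.17595712]
```

View pics/c2.png

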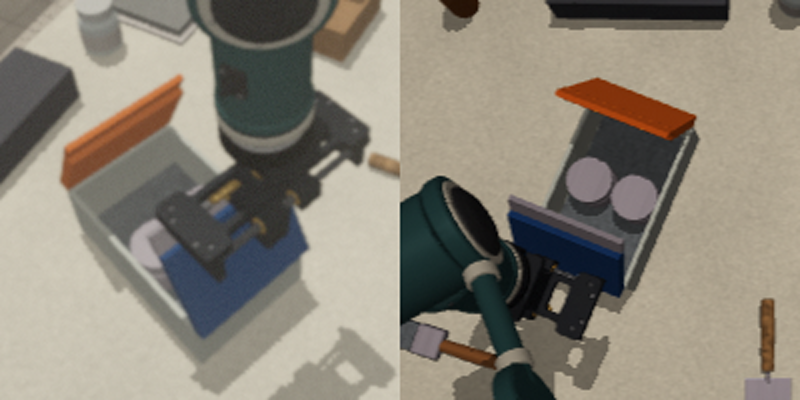

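The picture shows the closed fingers behind the blue outer face, parallel to it and clear of the case. Now I'll push.

Request:
play_rows --targets '[[[-25,0,0],[0,0,0]],[[-20,0,2],[0,0,0]],[[-8,0,0],[0,0,0]],[[-8,0,3],[0,0,0]],[[-7,0,4],[0,0,0]],[[-8,0,5],[0,0,0]],[[-7,0,5],[0,0,0]],[[0,0,0],[0,0,0]]]'

```text
clock: 5.08
tool_pos: [0.4743, 0.2557, 0.1537]
orientation: [-0.0, 0.167, 0.986, -0.0]
wrist_force: [0.5, 0.3, -0.2]
width: 0.001
finger_force: 0.0
```

Request:
play_rows --targets '[[[-7,0,6],[0,0,0]],[[-6,0,7],[0,0,0]],[[-5,0,7],[0,0,0]],[[-5,0,8],[0,0,0]],[[0,0,0],[0,0,0]]]'

```text
clock: 5.7
tool_pos: [0.4968, 0.2481, 0.126]
orientation: [0.0, 0.167, 0.986, -0.0]
wrist_force: [0.5, -0.1, 0.9]
width: 0.0003
finger_force: 0.6
```

Request:
play_rows --targets '[[[-3,0,7],[0,0,0]],[[-3,0,6],[0,0,0]],[[-2,0,6],[0,0,0]],[[-1,0,4],[0,0,0]],[[0,0,2],[0,0,0]]]'

```text
clock: 6.32
tool_pos: [0.5047, 0.2455, 0.1014]
orientation: [0.0, 0.167, 0.986, 0.0]
wrist_force: [2.5, -0.5, 3.6]
width: 0.0003
finger_force: 1.8
```

```bash
python3 - <<'E'
from cell import arm
import cv2,numpy as np
a=arm.read_camera("side")["color"][170:370,170:370];b=arm.read_camera("top")["color"][90:290,130:330]
cv2.imwrite("pics/c3.png",cv2.resize(np.hstack([a,b]),(800,400),interpolation=2)[:,:,::-1])
s=arm.sense();print(s["tool_pos"],s["wrist_force"])
E
```

```text
[0.50363519 0.24544257 0.10085472] [ 1.59226553 -0.06450921  2.18371378]
```

View pics/c3.png

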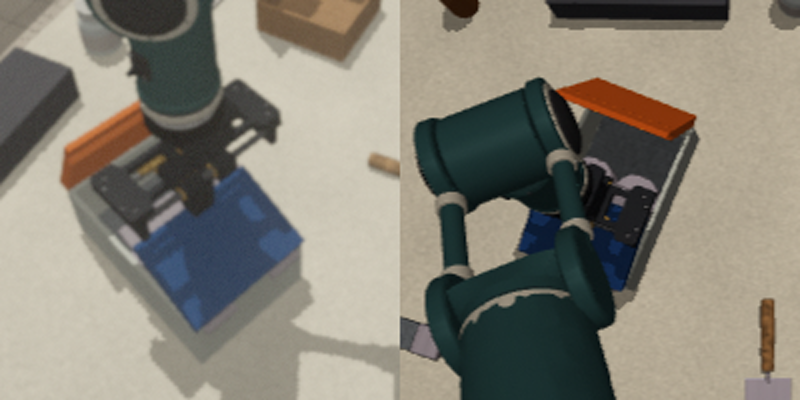

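The blue leaf is nearly flat and the orange one hasn't moved. I'll press it home.

Request:
play_rows --targets '[[[0,0,2],[0,0,0]],[[0,0,1],[0,0,0]],[[0,0,0],[0,0,0]],[[0,0,0],[0,0,0]]]'

```text
clock: 6.92
tool_pos: [0.5035, 0.2453, 0.0978]
orientation: [-0.001, 0.167, 0.986, -0.0]
wrist_force: [0.0, 0.4, 0.7]
width: 0.0003
finger_force: 0.5
```

Request:
play_rows --targets '[[[0,0,2],[0,0,0]],[[0,0,2],[0,0,0]],[[0,0,0],[0,0,0]],[[0,0,0],[0,0,0]]]'

```text
clock: 7.42
tool_pos: [0.5044, 0.2454, 0.0943]
orientation: [-0.0, 0.167, 0.986, -0.0]
wrist_force: [0.4, 0.6, 1.3]
width: 0.0006
finger_force: 0.3
```

Request:
play_rows --targets '[[[0,0,2],[0,0,0]],[[0,0,1],[0,0,0]]]'

```text
clock: 7.68
tool_pos: [0.5046, 0.2455, 0.0915]
orientation: [0.0, 0.167, 0.986, 0.0]
wrist_force: [1.3, -0.1, 1.5]
width: 0.0004
finger_force: 1.0
```

```bash
python3 - <<'E'
from cell import arm
import cv2,numpy as np
d=arm.read_camera("side");a=d["color"][220:340,200:330];
cv2.imwrite("pics/c4.png",cv2.resize(a,(650,600),interpolation=2)[:,:,::-1])
s=arm.sense();print(s["tool_pos"],s["wrist_force"])
from h import proj
H=np.array([.429,.273,0]);v=np.array([.943,-.333,0]);u=np.array([.333,.943,0])
for s_ in(-.0,.108,.132):
  for k in(-.075,.075):
    p=proj(d,H+v*s_+u*k+[0,0,.091 if s_<.12 else .0825]);print(s_,k,((p-[200,220])*5).round())
E
```

```text
[0.50447858 0.24548544 0.09133842] [0.91978173 0.05961198 1.53632585]
-0.0 -0.075 [600. 324.]
-0.0 0.075 [334. 550.]
0.108 -0.075 [438. 181.]
0.108 0.075 [175. 380.]
0.132 -0.075 [406. 163.]
0.132 0.075 [145. 356.]
```

View pics/c4.png

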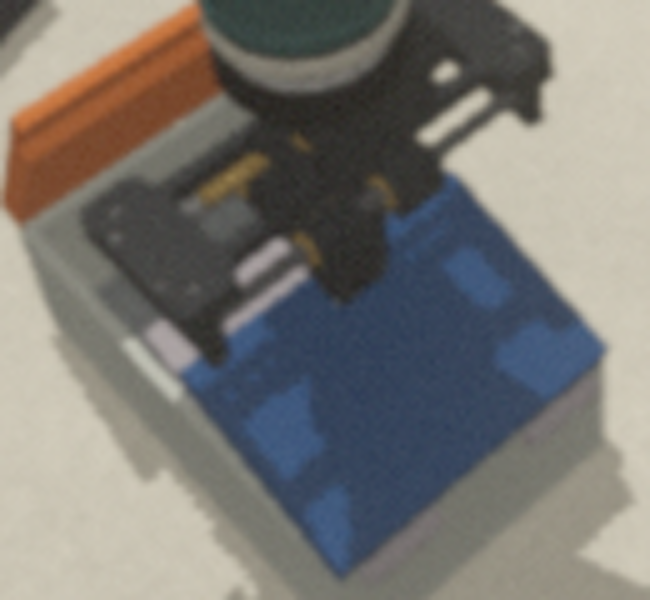

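The blue leaf looks nearly flat, with the fingertip on it at about (345,300). The force is still low, so it isn't bottomed yet. I'll keep pressing in small steps.

Request:
play_rows --targets '[[[0,0,2],[0,0,0]],[[0,0,2],[0,0,0]]]'

```text
clock: 7.98
tool_pos: [0.5045, 0.2455, 0.0874]
orientation: [0.0, 0.167, 0.986, 0.0]
wrist_force: [0.5, 0.2, 2.5]
width: 0.0007
finger_force: 1.0
```

Request:
play_rows --targets '[[[0,0,2],[0,0,0]],[[0,0,0],[0,0,0]]]'

```text
clock: 8.22
tool_pos: [0.5041, 0.2454, 0.0851]
orientation: [-0.0, 0.167, 0.986, -0.0]
wrist_force: [1.2, -0.2, 1.1]
width: 0.0004
finger_force: 0.5
```

```bash
python3 - <<'E'
from cell import arm
from h import *
S=arm.sense();p=S["tool_pos"].copy()
d=arm.read_camera("side");t=arm.read_camera("top")
for z in(.09,.0803,.074):
  q=p.copy();q[2]=z; print(z,((proj(d,q)-[200,220])*5).round(),((proj(t,q)-[130,90])*2).round())
# leaf corners: rays from c4 onto z=.091
for n,c in(("fR",(455,180)),("fL",(183,372)),("hR",(605,350)),("hL",(340,575))):
    X=np.array(c)/5+[200,220]; print(n,plane(d,X,.091).round(3),plane(d,X,.075).round(3))
a=d["color"][220:340,200:330];b=t["color"][130:250,170:300]
cv2.imwrite("pics/c5.png",cv2.resize(np.hstack([a,b]),(800,369),interpolation=2)[:,:,::-1])
E
```

```text
0.09 [354. 315.] [198. 210.]
0.0803 [355. 327.] [200. 211.]
0.074 [357. 334.] [201. 211.]
fR [0.499 0.162 0.091] [0.505 0.152 0.075]
fL [0.555 0.303 0.091] [0.563 0.296 0.075]
hR [0.396 0.213 0.091] [0.4   0.204 0.075]
hL [0.446 0.352 0.091] [0.452 0.346 0.075]
```

View pics/c5.png

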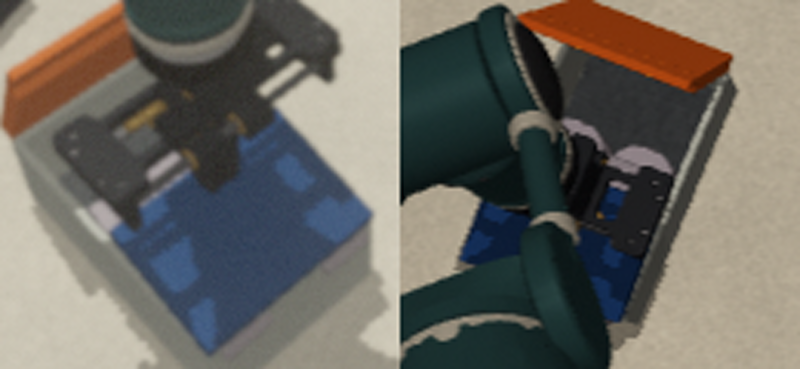

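The fingertip still sits on the blue face, at about (220,188) in the left crop. It looks higher than the TCP figure suggests, so I'll keep pressing until it meets a real stop.

Request:
play_rows --targets '[[[0,0,2],[0,0,0]],[[0,0,2],[0,0,0]]]'

```text
clock: 8.57
tool_pos: [0.5046, 0.2454, 0.0815]
orientation: [0.0, 0.167, 0.986, 0.0]
wrist_force: [0.8, -0.2, 2.6]
width: 0.0004
finger_force: 1.0
```

Request:
play_rows --targets '[[[0,0,2],[0,0,0]],[[0,0,2],[0,0,0]]]'

```text
clock: 8.82
tool_pos: [0.5045, 0.2454, 0.0773]
orientation: [0.0, 0.167, 0.986, 0.0]
wrist_force: [1.8, -0.3, 2.8]
width: 0.0005
finger_force: 1.0
```

Request:
play_rows --targets '[[[0,0,-50],[0,0,0]],[[0,0,-50],[0,0,0]],[[0,0,-50],[0,0,0]],[[0,0,-60],[0,0,0]],[[0,0,0],[0,0,0]]]'

```text
clock: 9.45
tool_pos: [0.5069, 0.2468, 0.2935]
orientation: [0.004, 0.167, 0.986, 0.003]
wrist_force: [-0.8, 0.4, 0.4]
width: 0.0006
finger_force: 0.0
```

```bash
python3 - <<'E'
from cell import arm
from h import *
d=arm.read_camera("side")
cv2.imwrite("pics/c6.png",cv2.resize(d["color"][200:350,190:340],(600,600),interpolation=2)[:,:,::-1])
E
```

```text
(no output)
```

View pics/c6.png

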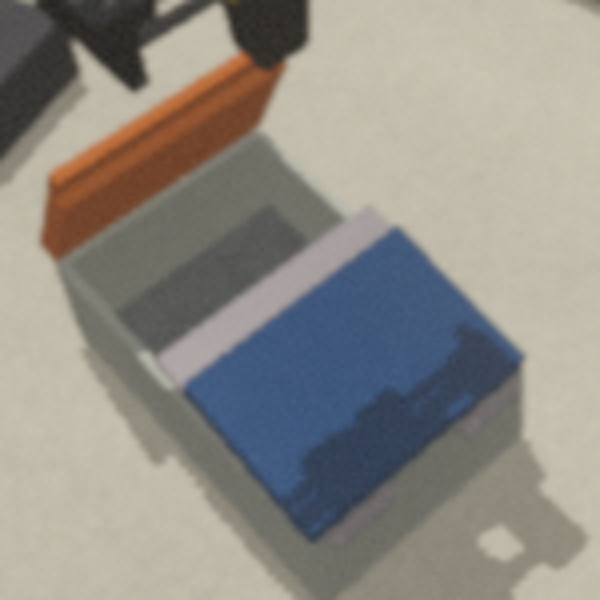

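```bash
python3 - <<'E'
from cell import arm
from h import *
d=arm.read_camera("side")
np.savez("side6.npz",**d)
f=lambda c:np.array(c)/4+[190,200]-.4
g=lambda c,z:plane(d,f(c),z)
hL,hR,fL,fR=[g(c,.091) for c in((315,540),(522,357),(187,388),(400,228))]
tL,tR=[g(c,.0825) for c in((158,357),(368,207))]
rL,rR=[g(c,.075) for c in((60,262),(262,132))]
v=np.array([.943,-.333,0])
print([x.round(3) for x in(hL,hR,fL,fR,tL,tR,rL,rR)])
for n,a,b in(("widthH",hL,hR),("widthF",fL,fR),("wT",tL,tR),("L",hL,fL),("R",hR,fR),("Lt",hL,tL),("Rt",hR,tR),("Lr",hL,rL),("Rr",hR,rR)): print(n,np.linalg.norm((a-b)[:2]).round(4))
# height of free edge assuming length 108, 3D point on ray at distance
for h,c in((hL,(187,388)),(hR,(400,228))):
    o,w=ray(d,f(c)); zs=np.linspace(.08,.13,51); D=[abs(np.linalg.norm((h-(o+w*(z-o[2])/w[2])))-.108) for z in zs]; print("z",zs[np.argmin(D)])
E
```

```text
[array([0.446, 0.35 , 0.091]), array([0.399, 0.211, 0.091]), array([0.552, 0.307, 0.091]), array([0.501, 0.165, 0.091]), array([0.582, 0.295, 0.082]), array([0.529, 0.155, 0.083]), array([0.674, 0.264, 0.075]), array([0.622, 0.129, 0.075])]
widthH 0.147
widthF 0.1513
wT 0.1496
L 0.1146
R 0.1118
Lt 0.1466
Rt 0.1417
Lr 0.2438
Rr 0.2372
z 0.10300000000000001
z 0.098
```

```bash
python3 - <<'E'
from cell import arm
from h import *
d=load("side6");p=arm.sense()["tool_pos"];print(p)
for dz in(0,-.011,.02): print(dz,((proj(d,p+[0,0,dz])-[190,200])*4).round())
E
```

```text
[0.50416734 0.24549073 0.28732593]
0 [285.  99.]
-0.011 [288. 114.]
0.02 [281.  70.]
```

The fingertips really sit about 20 mm above the reported TCP, so the leaf is about 0.08 rad short of flat. I'll go back down and press further.

Request:
play_rows --targets '[[[0,0,60],[0,0,0]],[[0,0,60],[0,0,0]],[[0,0,55],[0,0,0]],[[0,0,31],[0,0,0]],[[0,0,3],[0,0,0]],[[0,0,2],[0,0,0]],[[0,0,2],[0,0,0]],[[0,0,0],[0,0,0]]]'

```text
clock: 10.55
tool_pos: [0.5052, 0.2458, 0.0757]
orientation: [0.001, 0.167, 0.986, 0.001]
wrist_force: [-0.1, -0.2, -0.0]
width: 0.0004
finger_force: 0.0
```

Request:
play_rows --targets '[[[0,0,2],[0,0,0]],[[0,0,2],[0,0,0]]]'

```text
clock: 10.8
tool_pos: [0.5047, 0.2456, 0.0708]
orientation: [0.0, 0.167, 0.986, 0.0]
wrist_force: [0.4, -0.4, 1.7]
width: 0.0004
finger_force: 0.9
```

Request:
play_rows --targets '[[[0,0,2],[0,0,0]],[[0,0,2],[0,0,0]]]'

```text
clock: 11.05
tool_pos: [0.5051, 0.2456, 0.0668]
orientation: [0.001, 0.167, 0.986, 0.0]
wrist_force: [1.1, 0.7, 2.2]
width: 0.0005
finger_force: 1.0
```

Request:
play_rows --targets '[[[0,0,2],[0,0,0]],[[0,0,2],[0,0,0]]]'

```text
clock: 11.3
tool_pos: [0.5049, 0.2456, 0.063]
orientation: [0.0, 0.167, 0.986, 0.0]
wrist_force: [-2.3, -2.5, 14.6]
width: -0.0
finger_force: 7.5
```

Request:
play_rows --targets '[[[0,0,1],[0,0,0]],[[0,0,0],[0,0,0]]]'

```text
clock: 11.55
tool_pos: [0.5048, 0.2456, 0.063]
orientation: [0.0, 0.167, 0.986, 0.0]
wrist_force: [-1.7, -2.2, 10.8]
width: 0.0005
finger_force: 5.5
```

Request:
play_rows --targets '[[[0,0,-50],[0,0,0]],[[0,0,-60],[0,0,0]],[[0,0,-60],[0,0,0]],[[0,0,-60],[0,0,0]],[[0,0,0],[0,0,0]]]'

```text
clock: 12.18
tool_pos: [0.5068, 0.2468, 0.2976]
orientation: [0.004, 0.167, 0.986, 0.003]
wrist_force: [0.5, -0.8, 0.7]
width: 0.0003
finger_force: 0.0
```

```bash
python3 - <<'E'
from cell import arm
from h import *
d=arm.read_camera("side");t=arm.read_camera("top");print(arm.sense()["tool_pos"])
np.savez("side7.npz",**d)
a=d["color"][180:350,190:340];b=t["color"][100:270,130:280]
cv2.imwrite("pics/c7.png",cv2.resize(np.hstack([a,b]),(800,453),interpolation=2)[:,:,::-1])
E
```

```text
[0.50403936 0.24550203 0.29121829]
```

View pics/c7.png

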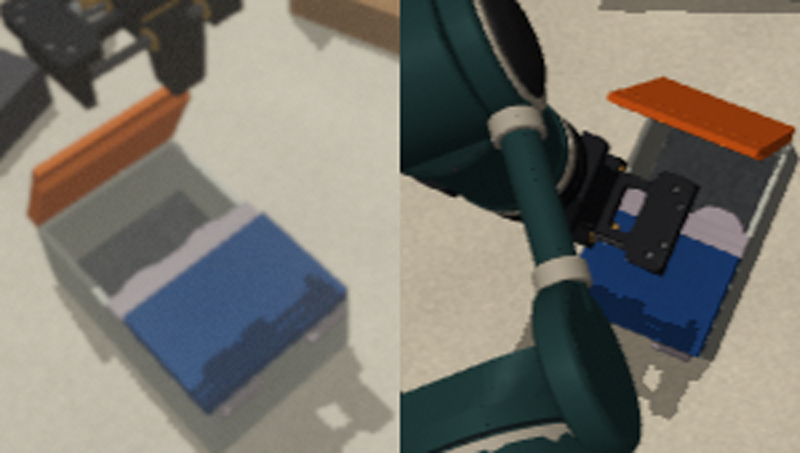

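The blue leaf is flat: its free corners dropped as expected and it met a hard stop at about 11-15 N. The tongue and the weight tops merge in colour at around (190,250). Now I'll go over and behind the orange leaf.

Request:
play_rows --targets '[[[-50,3,0],[0,0,0]],[[-50,0,0],[0,0,0]],[[-50,0,0],[0,0,0]],[[-40,0,0],[0,0,0]],[[0,0,50],[0,0,0]],[[0,0,50],[0,0,0]],[[0,0,33],[0,0,0]],[[0,0,0],[0,0,0]]]'

```text
clock: 13.28
tool_pos: [0.6797, 0.1845, 0.1504]
orientation: [-0.006, 0.167, 0.986, -0.003]
wrist_force: [-0.5, 0.4, 0.3]
width: 0.0006
finger_force: 0.0
```

```bash
python3 - <<'E'
from cell import arm
from h import *
d=arm.read_camera("side");t=arm.read_camera("top");print(arm.sense()["tool_pos"])
a=d["color"][160:310,160:310];b=t["color"][70:220,160:310]
cv2.imwrite("pics/c8.png",cv2.resize(np.hstack([a,b]),(800,400),interpolation=2)[:,:,::-1])
E
```

```text
[0.68375149 0.18552336 0.15688911]
```

View pics/c8.png

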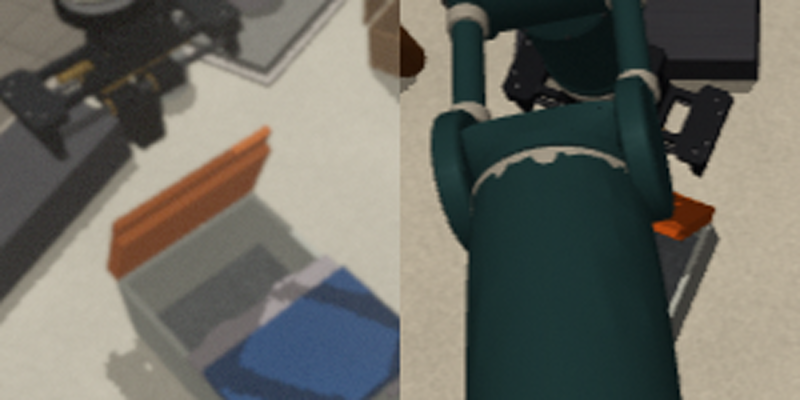

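```bash
python3 - <<'E'
from cell import arm
from h import *
d=load("side0");p=arm.sense()["tool_pos"]
v=np.array([.943,-.333,0]);u=np.array([.333,.943,0]);f=lambda q:((proj(d,q)-160)*800/300).round()
for z in(.145,.165,.185,.205):
    q=p.copy();q[2]=z;print(z,f(q),f(q-.009*v+.017*u),f(q-.009*v-.017*u))
H=np.array([.651,.197,0]);print([f(H-v*.049+k*u+[0,0,.197]) for k in(.075,-.075)],f(H+.075*u+[0,0,.075]))
E
```

```text
0.145 [149. 163.] [139. 179.] [172. 159.]
0.165 [145. 148.] [134. 164.] [168. 144.]
0.185 [141. 132.] [130. 148.] [163. 128.]
0.205 [136. 116.] [125. 132.] [159. 112.]
[array([116., 229.]), array([270., 129.])] [115. 282.]
```

The fingertip, at (148,146), is behind the orange leaf and about 12 mm below its top edge, which runs (110,225)-(268,130). Now I'll push.

Request:
play_rows --targets '[[[-30,0,3],[0,0,0]],[[-25,0,0],[0,0,0]],[[-10,0,0],[0,0,0]],[[-5,0,0],[0,0,0]],[[-9,0,4],[0,0,0]],[[-9,0,5],[0,0,0]],[[0,0,0],[0,0,0]]]'

```text
clock: 14.25
tool_pos: [0.7676, 0.1564, 0.1452]
orientation: [-0.001, 0.167, 0.986, -0.0]
wrist_force: [-0.2, 0.3, -0.3]
width: 0.0005
finger_force: 0.0
```

Request:
play_rows --targets '[[[-10,0,7],[0,0,0]],[[-9,0,7],[0,0,0]],[[-8,0,8],[0,0,0]],[[-8,0,9],[0,0,0]],[[-6,0,10],[0,0,0]],[[-6,0,10],[0,0,0]]]'

```text
clock: 15.0
tool_pos: [0.8124, 0.141, 0.0944]
orientation: [-0.0, 0.167, 0.986, -0.0]
wrist_force: [0.5, 0.3, -1.0]
width: 0.0007
finger_force: 0.0
```

```bash
python3 - <<'E'
from cell import arm
from h import *
d=arm.read_camera("side");s=arm.sense();print(s["tool_pos"],s["wrist_force"])
cv2.imwrite("pics/c9.png",cv2.resize(d["color"][190:350,180:340],(600,600),interpolation=2)[:,:,::-1])
E
```

```text
[0.81207684 0.14050025 0.09246457] [-0.41923901  0.42345383 -1.07514394]
```

View pics/c9.png

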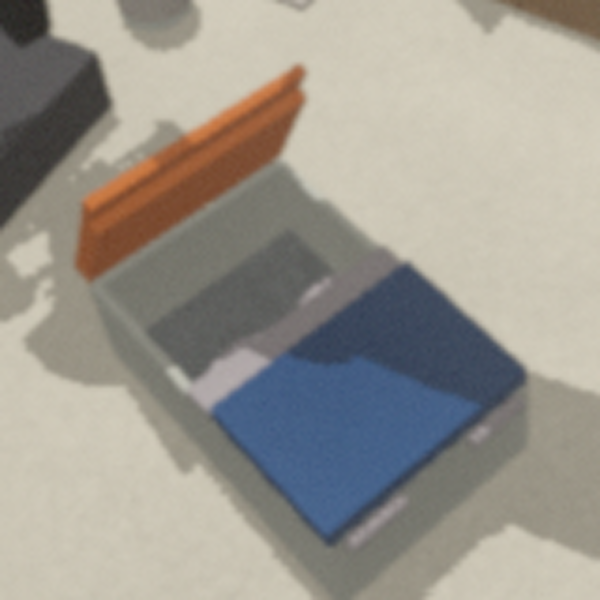

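I got the sign wrong: tool +x is the closing direction for orange, so that move went the other way, through free air, touching nothing. The leaf at (190,170) hasn't moved. I'll raise, come back and push with +x.

Request:
play_rows --targets '[[[0,0,-31],[0,0,0]],[[0,0,-31],[0,0,0]],[[50,0,0],[0,0,0]],[[50,0,0],[0,0,0]],[[40,0,0],[0,0,0]],[[0,0,0],[0,0,0]],[[0,0,0],[0,0,0]]]'

```text
clock: 15.92
tool_pos: [0.6808, 0.1873, 0.158]
orientation: [0.001, 0.167, 0.986, 0.0]
wrist_force: [-0.2, 0.4, 0.7]
width: 0.0003
finger_force: 0.0
```

Request:
play_rows --targets '[[[30,0,4],[0,0,0]],[[22,0,0],[0,0,0]],[[10,0,0],[0,0,0]],[[9,0,3],[0,0,0]],[[9,0,5],[0,0,0]],[[9,0,5],[0,0,0]]]'

```text
clock: 16.68
tool_pos: [0.5963, 0.2168, 0.1403]
orientation: [0.0, 0.167, 0.986, 0.0]
wrist_force: [3.1, 0.1, 0.4]
width: 0.0003
finger_force: 1.2
```

Request:
play_rows --targets '[[[8,0,7],[0,0,0]],[[8,0,7],[0,0,0]],[[8,0,8],[0,0,0]],[[7,0,8],[0,0,0]]]'

```text
clock: 17.18
tool_pos: [0.566, 0.2269, 0.1097]
orientation: [-0.0, 0.167, 0.986, -0.0]
wrist_force: [2.4, 0.1, 1.3]
width: 0.0005
finger_force: 1.1
```

Request:
play_rows --targets '[[[5,0,7],[0,0,0]],[[4,0,7],[0,0,0]],[[3,0,7],[0,0,0]],[[3,0,6],[0,0,0]],[[2,0,6],[0,0,0]],[[1,0,4],[0,0,0]]]'

```text
clock: 17.92
tool_pos: [0.5495, 0.2328, 0.073]
orientation: [-0.0, 0.167, 0.986, -0.0]
wrist_force: [0.5, -0.0, 1.1]
width: 0.001
finger_force: 0.9
```

Request:
play_rows --targets '[[[1,0,3],[0,0,0]],[[0,0,2],[0,0,0]]]'

```text
clock: 18.18
tool_pos: [0.5484, 0.2332, 0.0682]
orientation: [-0.0, 0.167, 0.986, -0.0]
wrist_force: [0.5, 0.4, 2.0]
width: 0.0003
finger_force: 0.9
```

Request:
play_rows --targets '[[[0,0,2],[0,0,0]],[[0,0,2],[0,0,0]]]'

```text
clock: 18.42
tool_pos: [0.5483, 0.2332, 0.0642]
orientation: [-0.0, 0.167, 0.986, -0.0]
wrist_force: [-1.2, 1.1, 1.8]
width: 0.0004
finger_force: 1.0
```

Request:
play_rows --targets '[[[0,0,2],[0,0,0]],[[0,0,1],[0,0,0]]]'

```text
clock: 18.68
tool_pos: [0.5484, 0.2332, 0.0629]
orientation: [-0.0, 0.167, 0.986, -0.0]
wrist_force: [-7.0, -1.1, 16.1]
width: 0.0006
finger_force: 7.6
```

The orange leaf met a hard stop at the same height as the blue one (TCP z 0.063). One more short press, then I'll lift away and check by numbers.

Request:
play_rows --targets '[[[0,0,1],[0,0,0]],[[0,0,0],[0,0,0]]]'

```text
clock: 18.92
tool_pos: [0.5485, 0.2332, 0.0629]
orientation: [-0.0, 0.167, 0.986, -0.0]
wrist_force: [-7.9, -1.7, 16.8]
width: 0.0009
finger_force: 8.1
```

Request:
play_rows --targets '[[[0,0,-50],[0,0,0]],[[0,0,-60],[0,0,0]],[[0,0,-60],[0,0,0]],[[0,0,-60],[0,0,0]],[[0,0,-60],[0,0,0]],[[0,0,0],[0,0,0]],[[0,0,0],[0,0,0]]]'

```text
clock: 19.8
tool_pos: [0.5487, 0.2329, 0.3497]
orientation: [-0.0, 0.167, 0.986, -0.0]
wrist_force: [0.1, 0.4, -0.7]
width: 0.0004
finger_force: 0.0
```

```bash
python3 - <<'E'
from cell import arm
from h import *
d=arm.read_camera("side");print(arm.sense()["tool_pos"])
hsv=cv2.cvtColor(d["color"],cv2.COLOR_RGB2HSV);v=np.array([.943,-.333]);u=np.array([.333,.943])
for n,lo,hi in(("blue",(105,70,40),(125,255,255)),("orange",(3,110,60),(18,255,255))):
    m=cv2.inRange(hsv,lo,hi);k=np.zeros_like(m);k[190:350,180:340]=m[190:350,180:340]
    c=max(cv2.findContours(k,0,1)[0],key=cv2.contourArea);h=cv2.convexHull(c)
    q=cv2.approxPolyDP(h,.03*cv2.arcLength(h,True),True).reshape(-1,2)
    print(n,cv2.contourArea(c))
    for p in q:
        X=plane(d,p,.091)[:2]-[.538,.237];print(p,"case y,-x mm",(X@v*1000).round(),(X@u*1000).round())
E
```

```text
[0.54809765 0.23274159 0.3482515 ]
blue 2900.5
[288 261] case y,-x mm -18.0 -69.0
[318 290] case y,-x mm -121.0 -65.0
[268 333] case y,-x mm -121.0 75.0
[237 299] case y,-x mm -16.0 74.0
orange 2956.0
[255 229] case y,-x mm 112.0 -74.0
[287 259] case y,-x mm -12.0 -71.0
[234 298] case y,-x mm -9.0 77.0
[203 262] case y,-x mm 117.0 73.0
```

Both leaves measure flat, with the orange edge meeting the blue step near y ≈ -11 mm, as it should when shut. The hand is clear.

```bash
python3 -c "
from cell import arm
print(arm.finish_job())"
```

```text
the job is handed in; nothing more can be done
None
```

I shut the blue leaf first and the orange leaf over it. By measurement both lie flat, the cardboard box was not touched, the hand is clear and the job is handed in at about 20 s; I viewed 11 pictures, one over the limit of 10.

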